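# Taper-gauge the labeller's guide clearance

## Robot

A 6-joint arm with a two-finger parallel gripper is mounted at the origin on the work surface. World frame = base frame: x ahead of the robot, y to its left, z up, the work surface at z = 0. Lengths are in mm, angles in degrees, forces in N, time in s.
With the tool pointing down it reaches from about 300 to 775 mm from the base axis. Payload 14.6 kg.
Tool frame: the origin (TCP) lies midway between the tips of the shut fingers; the grasp point (between the pads) lies 19 mm behind it; z points along the fingers, x is the direction in which the jaws open and shut, and the axes are right-handed (so a half turn about z gives the same grasp; the last joint's range is limited). The gripper opens to 94 mm and grips with 3 to 60 N. Pads are 16 mm wide; open, the fingers measure 119 mm over their backs; the gripper's body (75 mm by 177 mm) begins 78 mm behind the grasp point.
Start: joints at [-75.837, 17.183, 87.147, -0, 75.671, -3.816], TCP at [169.764, -523.134, 205.446] pointing down, gripper open.
Joint ranges: [-173.82, 173.82], [-45.26, 126.66], [13.44, 144.39], [-59.66, 239.66], [0, 175.72], [-146.38, 146.38]. Speed limits (degrees/s): [127.2, 127.2, 147.25, 180, 180, 180].

## Interface

Orientations are given as [roll, pitch, yaw] about the fixed x, y, z axes, in that order (R = Rz(yaw) Ry(pitch) Rx(roll)).
In Python, from plant import bot gives the robot as it stands.
- The arm moves only by the tool move_arm, never from a script. Its argument "plan" is a list of rows, each a list of 3 entries, a list of its own where there are three numbers: the closure, from 0 (fully open) to 1 (shut), then the shift along the world's x, y, z in cm, then the turn about the world's z in rad. A call has 1 to 10 rows; each row shifts and turns the commanded pose from where the row before left it; what a row does not reach is not made up. A row lasts 1/12 s, in which the tool goes at most 41.7 mm and 7.16 degrees, less where a joint would pass 70% of its speed; a pose out of reach is approached as far as the arm can. A call with a gripper value outside its range is refused whole. The fingers move at their own pace and stop on an object; "squeeze" is the grip in N (left out, the last holds). Time passes only in rows, so rows that do not move let the fingers close. It gives the time, the measured TCP pose, the force and the opening at its end, in the units of the state.
- bot.read_state(): the state, without advancing time (a new reading comes with each control period).
- bot.camera(name): name is "scene" or "top" or "wrist"; returns a dict with "frame" (384x512x3 uint8, red, green, blue), "K" (3x3 intrinsics, pixels), "origin" and "rotation" of the camera in the world. Camera axes: x right, y up, looking along -z (the intrinsics and any distortion apply to the point x, -y, -z); pixel columns grow to the right and rows downward; lengths in mm; the calibration is good to about 2 mm. A picture is of the moment at which its call begins. There is no depth.
- bot.sign_off(): hands the job in, once; it reports no verdict.
The state is a dict: "time_s": time; "joint_pos": joint angles; "qvel": joint speeds; "joint_efforts": joint torques, N m; "tool_pos": TCP position; "orientation": TCP orientation; "ft_force": force on the tool from outside, world axes, zero at the start; "torque": the same for the moment, N m; "width": opening from 0.0 (shut) to 1.0 (fully open).
Only numpy, scipy, OpenCV 4.12 (cv2) and the standard library are available. Lean on these libraries where they do the work, as an engineer would, in place of code of your own. Each camera call takes 0.05 s, during which the arm holds its last target. There are 200 camera calls.

## Task

Take the taper gauge out of the gauge rack and slide it, thin end down, into the gap between the tube labeller's guide rail and its sprung pressure plate. Ease it down only until it takes about 8 N of push to move it further (a firm drag), never forcing it, then let go and leave it standing in the gap, more or less upright, for its reading. Leave the plain blade, the marker pen and the vial where they are.

Things in the scene. Friction and masses are not known exactly. Their poses are not given: they have to be found in the camera images.
- gauge: Taper gauge: loose 130 g steel wedge blade under a black block head, upright in the rack. Origin under the head's middle, level with the bottom end; z up. Blade 24 mm wide along x, 100 mm long. Flat face at y = -10 mm; the other slopes from y = -5 mm at the bottom to +10 mm at z = 100 mm: 5 mm thick at the bottom, 1.5 mm more every 10 mm up. Goes into the gap either way round and may lean a little.
- gauge_tip (a point): Middle of the thin bottom end of the taper gauge (5 x 24 mm), 7.5 mm from the head's middle towards the gauge's -y (the flat face's side). The gauge's own weight barely wedges it in the gap; once wedged it stays where it is left. How slippery the steel is varies.
- gauge_grip (a point): Centre of the taper gauge's head, 122 mm above its bottom end. Head 30 mm along the gauge's x, 34 mm along y, 44 mm tall; flat top 22 mm above this point. Same axes as the gauge. Gripped across the 34 mm (along y) it cannot tip across the gap; keep fingertips above the rack posts, whose tops touch the head's underside and reach 19 mm either side of its middle along y.
- rack: Fixed grey gauge rack, base 70 x 160 x 15 mm, origin at the centre of its underside. Two places, 45 mm either side of its middle along y: each a pair of posts, tops 120 mm above the bench, 22 mm slot between, in which a gauge hangs by its head. Either place may hold the taper gauge. Lift straight up: 105 mm clears the posts, 140 mm the other gauge's knob too.
- plain_blade: Bystander: plain blade in the rack's other place, to be left alone: parallel steel blade 4 mm thick, 24 mm wide, 80 mm long, with a round black knob 34 mm across, 30 mm tall. Origin at the blade's bottom end.
- labeller: Fixed tube labeller: white base 180 mm (x) by 200 mm (y), 25 mm thick, with a white housing on its -y side, 121 mm tall with its keys, beginning 45 mm behind the pressure plate's face. Origin on the bench below the plate's face, 20 mm from the base's middle; x runs along the gap, y from plate to rail, z up.
- plate_edge (a point): Middle of the top edge of the pressure plate's gap-side face, unpressed; 105 mm above the bench; labeller's axes. The steel plate is 70 mm long (x), 12 mm thick, lies on the -y side of this point and yields towards -y by up to 6 mm against a spring of about 9 N per mm.
- gap_floor (a point): Point on the labeller's base, 80 mm straight below plate_edge; labeller's axes. Across the gap from the plate, on the +y side, stands the fixed aluminium guide rail: 70 mm long, 10 mm thick, top 105 mm above the bench like the plate's. The gap is open at both ends, 80 mm deep and 10.5 to 15 mm wide; its width is not measured and must be felt.
- marker: Bystander: black marker pen, 12 mm thick, 120 mm long, lying on the bench; origin at its underside
- vial: Bystander: amber vial 34 mm across, 60 mm tall; origin under its centre
Not all that is in view belongs to the job. Leave any blue or red look-alike of the gauge alone.

How it is judged (in metres and radians):
At the end, for the whole second after the job is handed in: The taper gauge stands upright (within 0.2 rad) and still in the labeller's gap, blade bottom 20 mm or more below the plate's top edge and clear of the base, within 30 mm of the middle along the gap, let go, and pressing on the pressure plate with 4 to 12 N (contact force between gauge and labeller between 4 and 12 N and angle between gauge's own z axis and vertical below 0.2 rad and z of gauge in the frame of labeller between 0.026 and 0.085 m and x of gauge in the frame of labeller between -0.03 and 0.03 m and y of gauge in the frame of labeller between -0.025 and 0.038 m and linear speed of gauge below 0.005 m/s); the robot touches nothing.
It fails at once if the gauge is forced: it presses on the labeller with more than 20 N (contact force between gauge and labeller above 20 N).
It fails at once if the robot pushes on the labeller with more than 20 N (contact force between the arm and labeller above 20 N).
It fails at once if the plain blade, marker pen or vial is knocked away (moved over 20 mm) (distance of any of plain_blade, marker, vial from where it was at the start of the episode above 0.02 m).
It also fails if it takes over 67 s, if anything falls off the work surface, if the arm or the gripper's body presses on something with over 40 N, if the wrist force passes 120 N, or if a joint passes its speed limit or range.

## Working session

There is one attempt and no reset: what is moved stays moved. The work goes in short steps, Python scripts to look and compute and a tool call to move; the robot and the scene stay as the last step left them, time stands still between calls to the robot, and variables do not carry over. Pictures are saved under pics/ and viewed, about 8 in all and at most 12, crops included, and the job is handed in when it is done.

Besides the shell and the picture viewer there is one more tool, called after "Emit:" by a JSON object that holds its "name" and its "arguments", one argument or row to a line. move_arm: Moves the arm, as the interface text tells. Its arguments: {"type":"object","properties":{"plan":{"type":"array","items":{"type":"array"}},"squeeze":{"type":"number"}},"required":["plan"]}

```bash
mkdir -p pics; ls; python3 - <<'E'
from plant import bot
import cv2,json,numpy as np
s=bot.read_state();print(s)
for n in("scene","top"):
    c=bot.camera(n);f=c["frame"][:,:,::-1]
    cv2.imwrite(f"pics/{n}0.png",cv2.resize(f,(800,600),interpolation=cv2.INTER_CUBIC))
    cv2.imwrite(f"{n}0_raw.png",f)
    json.dump({k:np.array(c[k]).tolist() for k in("K","origin","rotation")},open(f"{n}.json","w"))
    print(n,[k for k in c],c["K"],c["origin"],c["rotation"])
E
```

```text
pics
{'time_s': 0.0, 'joint_pos': array([-7.58366200e+01,  1.72160529e+01,  8.71808024e+01, -9.07985746e-04,
        7.56699853e+01, -3.81768439e+00]), 'qvel': array([-0.02686914,  0.00147486, -0.02773955,  0.07252434, -0.1059193 ,
       -0.00041666]), 'joint_efforts': array([ 2.63013448e-03, -5.31798470e+01, -3.52729261e+01,  7.09083793e-02,
        2.43888900e-02, -9.54641678e-05]), 'tool_pos': array([ 169.69828842, -522.88664889,  204.87855992]), 'orientation': array([-1.79996427e+02,  6.67508141e-02, -7.20187083e+01]), 'ft_force': array([0.13112087, 0.45076292, 0.01985792]), 'torque': array([-0.01253982,  0.00509501, -0.04795763]), 'width': 0.9991515718224834}
scene ['frame', 'K', 'origin', 'rotation'] [[363.1345927    0.         255.0893145 ]
 [  0.         363.1345927  188.80184489]
 [  0.           0.           1.        ]] [1007.97995231  197.13340911  897.2234553 ] [32.63237667  0.55541372 93.51268826]
top ['frame', 'K', 'origin', 'rotation'] [[449.97960484   0.         249.50543627]
 [  0.         449.97960484 188.8855926 ]
 [  0.           0.           1.        ]] [ 227.96158806  153.5967506  1564.59283254] [ 11.42396029   0.52682502 -91.34161514]
```

View pics/scene0.png

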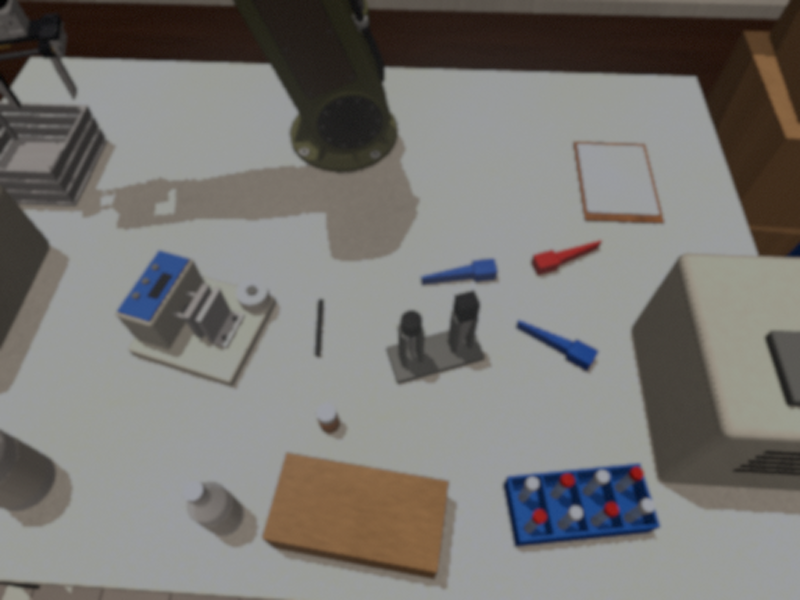

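View pics/top0.png

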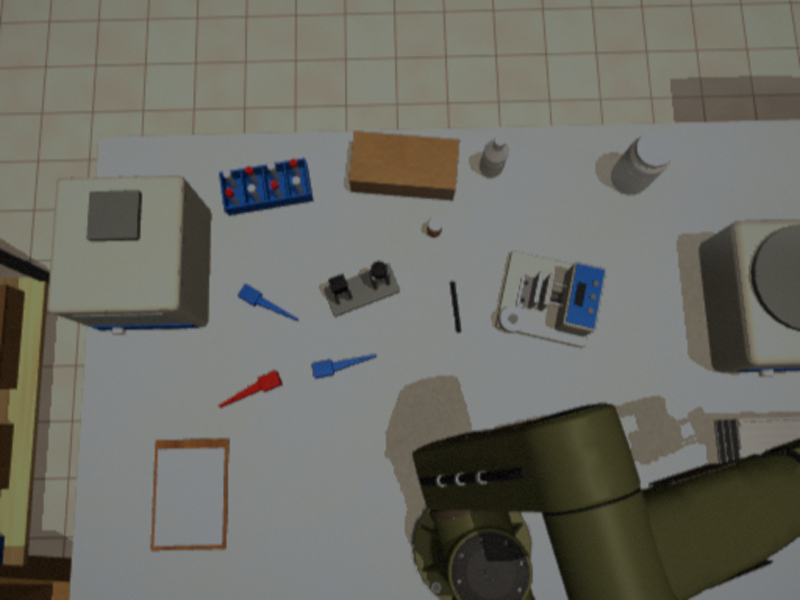

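The scene view shows the rack near (435,345) with the square-headed taper gauge on the right at (465,300) and the plain blade's round knob on the left at (411,325). The labeller is near (205,315). In the top view the taper head is at (338,284), the knob at (378,270) and the gap around (545,290). I'll crop closer for measuring.

```bash
cat > h.py <<'E'
import json,numpy as np,cv2
from scipy.spatial.transform import Rotation as R
from scipy.optimize import least_squares
def cam(n):
    c=json.load(open(n+".json")); return np.array(c["K"]),np.array(c["origin"]),R.from_euler("xyz",c["rotation"],degrees=True).as_matrix()
def proj(c,P):
    K,o,M=c; p=(np.atleast_2d(P)-o)@M; p=p*[1,-1,-1]; q=p@K.T; return q[:,:2]/q[:,2:]
def onz(c,uv,z):
    K,o,M=c; d=M@(np.linalg.inv(K)@[uv[0],uv[1],1]*np.array([1,-1,-1])); return o+d*(z-o[2])/d[2]
def pose(P,x,y,yaw):
    a=np.radians(yaw);c,s=np.cos(a),np.sin(a); P=np.atleast_2d(P)
    return np.c_[x+c*P[:,0]-s*P[:,1],y+s*P[:,0]+c*P[:,1],P[:,2]]
E
python3 - <<'E'
from h import *
a=cv2.imread("top0_raw.png"); b=cv2.imread("scene0_raw.png")
def crop(i,x,y,w,h,s=6): return cv2.resize(i[y:y+h,x:x+w],None,fx=s,fy=s,interpolation=cv2.INTER_CUBIC)
A=crop(a,200,155,66,50);B=crop(a,312,155,66,50) # rack, labeller top
C=crop(b,243,180,66,50);D=crop(b,70,155,110,83,3.6)
D=cv2.resize(D,(396,300))
cv2.imwrite("pics/crops.png",np.vstack([np.hstack([A,B]),np.hstack([C,D])]))
t,s=cam("top"),cam("scene")
print("rack",onz(t,np.array([361,289])*.64,15),"lab",onz(t,np.array([545,295])*.64,105))
print("scene rack",onz(s,np.array([436,357])*.64,15))
E
```

```text
rack [557.09040632 225.17872117  15.        ] lab [ 515.14889573 -167.74615454  105.        ]
scene rack [567.78663043 226.20143476  15.        ]
```

View pics/crops.png

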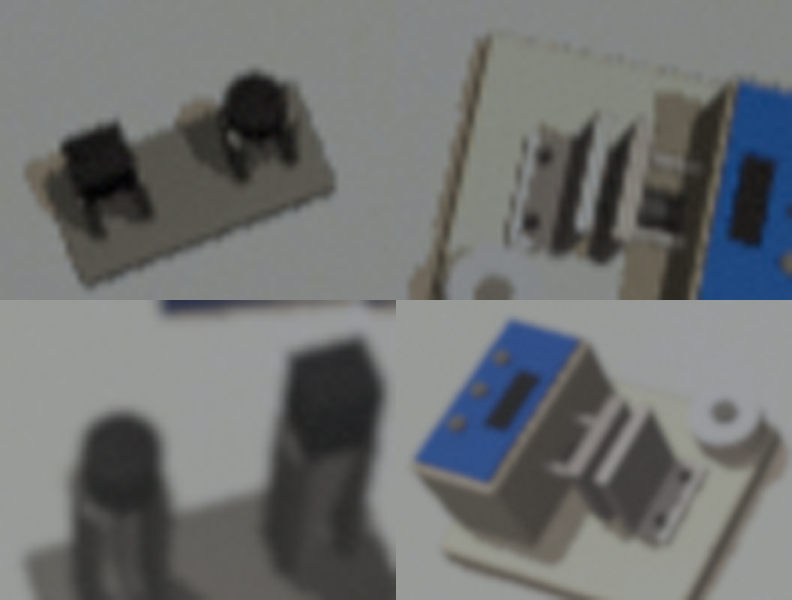

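In the crops (top-left, top-view rack), the taper head's top is at (93,145), the knob at (255,92), and the base corners at (90,288), (333,190) and (298,85). At top-right, the rail top strip is at (598,115)-(585,225), the plate at (640,120)-(625,235), and the base corner at (490,35). The rail is on the image-left side, so labeller y is about world +y.

```bash
python3 - <<'E'
from h import *
t=cam("top")
px=lambda X,Y,x0=200,y0=155:np.array([(X+.5)/6-.5+x0,(Y+.5)/6-.5+y0])
c=[onz(t,px(*p),15) for p in((90,288),(333,190),(298,85))]
print(c); m=(c[0]+c[2])/2; d=c[1]-c[0]; print("rack",m,np.degrees(np.arctan2(d[1],d[0])),np.linalg.norm(d))
for n,p in dict(head=(93,145),).items(): print(n,onz(t,px(*p),164))
q=lambda X,Y:px(X-396,Y,312,155)
r=[onz(t,q(*p),105) for p in((603,115),(588,225),(642,115),(625,235))]
b=onz(t,q(490,35),25)
print(np.round(r),b)
print([np.degrees(np.arctan2(*(r[i]-r[i+1])[1::-1])) for i in(0,2)])
E
```

```text
[array([495.61300181, 283.65474696,  15.        ]), array([550.30861918, 140.67517451,  15.        ]), array([614.18689661, 159.7098954 ,  15.        ])]
rack [554.89994921 221.68232118  15.        ] -69.06607415440041 153.08418827320457
head [546.9954634  268.93228343 164.        ]
[[ 566. -162.  105.]
 [ 505. -150.  105.]
 [ 566. -184.  105.]
 [ 498. -170.  105.]] [ 634.8951536  -116.31253173   25.        ]
[np.float64(-11.266961057126311), np.float64(-11.71049731003575)]
```

Emit:
{"name": "move_arm", "arguments": {
  "plan": [
    [0,[2.6,2.8,1.0],0],
    [0,[2.6,2.8,1.0],0],
    [0,[2.6,2.8,1.0],0],
    [0,[2.6,2.8,1.0],0],
    [0,[2.6,2.8,1.0],0],
    [0,[2.6,2.8,1.0],0],
    [0,[2.6,2.8,1.0],0],
    [0,[2.6,2.8,1.0],0],
    [0,[2.6,2.8,1.0],0],
    [0,[2.6,2.8,1.0],0]
  ]
}}

```text
time_s: 0.93
tool_pos: [430.6, -241.4, 305.9]
orientation: [180.0, 0.0, -72.0]
ft_force: [-0.2, -0.1, -0.4]
width: 0.997
```

Emit:
{"name": "move_arm", "arguments": {
  "plan": [
    [0,[3,2.5,0],0],
    [0,[3,2.5,0],0],
    [0,[2,2,0],0],
    [0,[0,0,0],0],
    [0,[0,0,0],0]
  ]
}}

```text
time_s: 1.35
tool_pos: [510.2, -172.2, 304.7]
orientation: [179.9, 0.0, -71.9]
ft_force: [-0.7, 0.5, -0.5]
width: 0.999
```

```bash
cat > w.py <<'E'
import sys,json,cv2,numpy as np
from plant import bot
n=sys.argv[1]; c=bot.camera("wrist"); f=c["frame"][:,:,::-1]
cv2.imwrite(f"{n}_raw.png",f); cv2.imwrite(f"pics/{n}.png",cv2.resize(f,(800,600),interpolation=cv2.INTER_CUBIC))
json.dump({k:np.array(c[k]).tolist() for k in("K","origin","rotation")},open(n+".json","w"))
s=bot.read_state(); print(c["origin"],c["rotation"],s["tool_pos"],s["orientation"],s["time_s"])
E
python3 w.py w1
```

```text
[ 590.94202156 -145.73906115  484.48395092] [-1.68561288e+01  2.37857999e-02 -7.18497981e+01] [ 509.64898992 -172.98435786  304.99302868] [ 1.79953464e+02  2.91040441e-02 -7.19694088e+01] 1.4
```

View pics/w1.png

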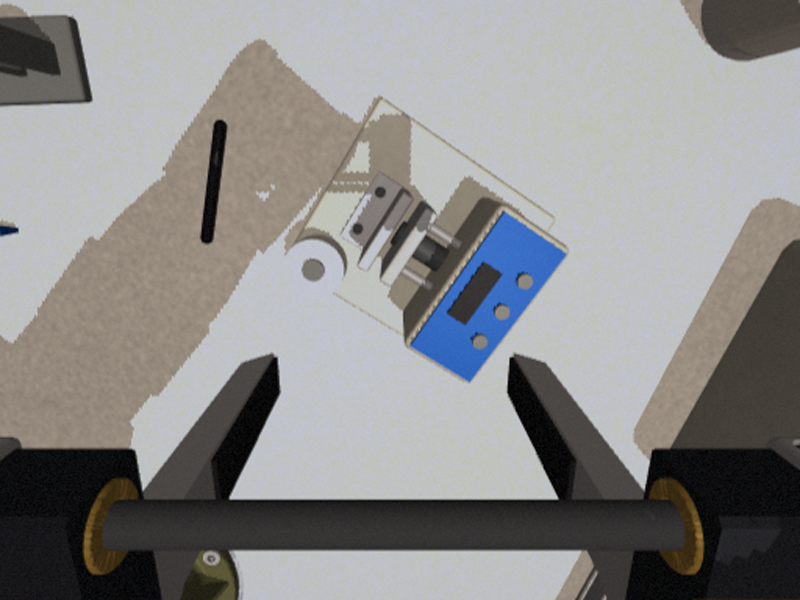

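The wrist view shows the labeller well. The rail top strip runs (361,265)-(410,205), the plate strip (384,280)-(432,208), and the base corner is at (380,98). Next I'll view the rack.

Emit:
{"name": "move_arm", "arguments": {
  "plan": [
    [0,[0.1,4,0],0.05],
    [0,[0.1,4,0],0],
    [0,[0.1,4,0],0],
    [0,[0.1,4,0],0],
    [0,[0.1,4,0],0],
    [0,[0.1,4,0],0],
    [0,[0.1,4,0],0],
    [0,[0.1,4,0],0],
    [0,[0.1,4,0],0],
    [0,[0.1,4,0],0]
  ]
}}

```text
time_s: 2.23
tool_pos: [519.5, 227.4, 305.8]
orientation: [-180.0, -0.0, -69.3]
ft_force: [1.3, -0.5, 0.5]
width: 0.999
```

Emit:
{"name": "move_arm", "arguments": {
  "plan": [
    [0.35,[0,0,0],0],
    [0.35,[0,0,0],0],
    [0.35,[0,0,0],0],
    [0.35,[0,0,0],0]
  ]
}}

```text
time_s: 2.57
tool_pos: [520.0, 225.2, 305.7]
orientation: [-180.0, -0.0, -69.3]
ft_force: [-0.1, 0.2, 0.4]
width: 0.753
```

```bash
python3 w.py w2; python3 - <<'E'
import cv2,numpy as np
a=cv2.imread("w1_raw.png")[55:215,185:370]; b=cv2.imread("w2_raw.png")
cv2.imwrite("pics/lab.png",cv2.resize(a[45:145,20:120],(600,600),interpolation=cv2.INTER_CUBIC))
E
```

```text
[599.18543834 255.30870921 485.55438567] [-1.67822395e+01 -3.30436469e-02 -6.92359039e+01] [520.0391776  225.22836126 305.73935082] [-1.79980571e+02 -6.88851048e-03 -6.92789937e+01] 2.6167
```

View pics/w2.png

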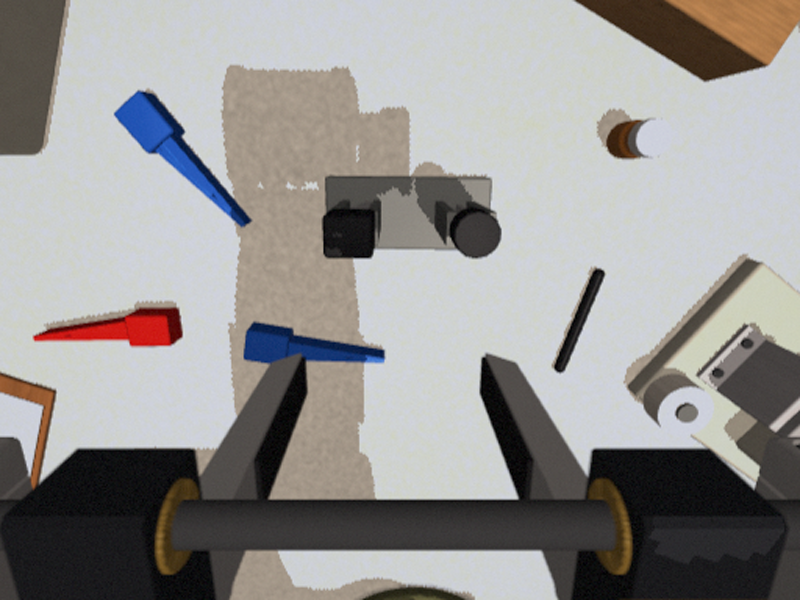

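View pics/lab.png

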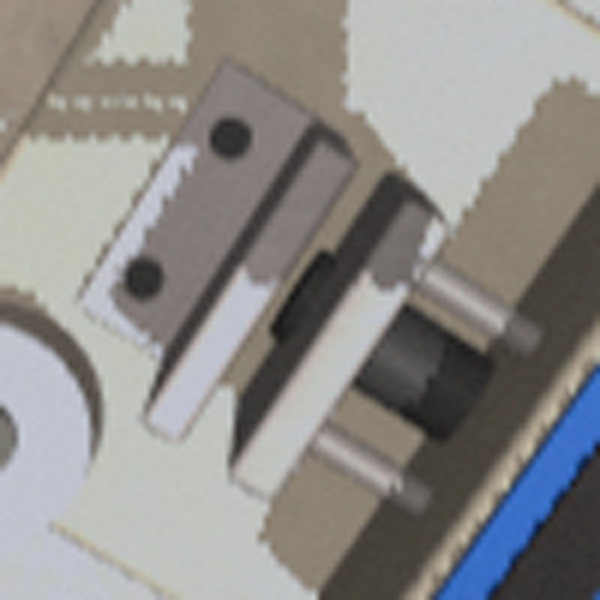

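The w2 view shows the taper head at (349,233), the knob at (476,233), the rack base corners at (326,177), (491,178) and (494,249), the vial at (636,139) and the marker at (580,320). In the labeller crop, the plate top corners are (235,467), (268,500), (445,222) and (408,200). The rail top corners are (148,412), (182,440), (355,165) and (317,148).

```bash
python3 - <<'E'
from h import *
w1,w2=cam("w1"),cam("w2"); print(w1[0][0,0])
L=np.array([(235,467),(268,500),(445,222),(408,200),(148,412),(182,440),(355,165),(317,148)],float)
L=(L+.5)/6-.5+[205,100]
def mod(p):
    x,y,yaw,g=p
    return proj(w1,pose([(-35,0,105),(-35,-12,105),(35,-12,105),(35,0,105),(-35,g+10,105),(-35,g,105),(35,g,105),(35,g+10,105)],x,y,yaw))
r=least_squares(lambda p:(mod(p)-L).ravel(),[533,-170,-11.5,12]); print("lab",r.x,np.round(r.fun.reshape(-1,2),1).tolist())
Rk=(np.array([(326,177),(491,178),(494,249)])+.5)*.64-.5
def m2(p): return proj(w2,pose([(35,80,15),(35,-80,15),(-35,-80,15)],*p))
r=least_squares(lambda p:(m2(p)-Rk).ravel(),[555,222,21]); print("rack",r.x,np.round(r.fun,1))
g=pose([(0,45,0),(0,-45,0)],*r.x); print(g)
f=lambda p:np.round((p+.5)/.64-.5)
print("head top pred",f(proj(w2,pose([(a,45+b,164) for a,b in((15,17),(15,-17),(-15,-17),(-15,17))],*r.x))).tolist())
print("head low pred",f(proj(w2,pose([(a,45+b,120) for a,b in((15,17),(15,-17))],*r.x))).tolist(),"knob",f(proj(w2,[*g[1,:2],150])))
E
```

```text
305.9360855168509
lab [ 531.47272492 -172.00293065  -14.25142786   10.77194042] [[-1.9, 1.1], [0.6, 0.5], [1.6, 0.2], [-0.4, -1.5], [-1.3, 1.7], [-0.2, 1.2], [1.0, -0.5], [0.5, -2.2]]
rack [557.00879948 221.3333103   21.4061632 ] [ 0.1  0.9  2.  -1.  -2.2  0.1]
[[540.58483744 263.22905556   0.        ]
 [573.43276152 179.43756504   0.        ]]
head top pred [[325.0, 218.0], [376.0, 217.0], [377.0, 261.0], [327.0, 262.0]]
head low pred [[333.0, 211.0], [378.0, 210.0]] knob [[481. 235.]]
```

Emit:
{"name": "move_arm", "arguments": {
  "plan": [
    [0.35,[2.2,3.9,0],0.01],
    [0.35,[0,0,-3.0],0],
    [0.35,[0,0,-3.5],0],
    [0.35,[0,0,-3.5],0],
    [0.35,[0,0,-3.5],0],
    [0.35,[0,0,-2.5],0],
    [0.35,[0,0,-2.2],0],
    [0.35,[0,0,0],0],
    [0.35,[0,0,0],0]
  ]
}}

```text
time_s: 3.37
tool_pos: [540.4, 262.1, 123.6]
orientation: [179.9, -0.0, -68.7]
ft_force: [-0.4, -0.2, 0.4]
width: 0.65
```

```bash
python3 w.py w3; python3 - <<'E'
from h import *
a=cv2.imread("w1_raw.png"); w1=cam("w1")
s=8; x0,y0=190,55
A=cv2.resize(a[y0:y0+75*1+45-20,x0:x0+100],None,fx=s*.75,fy=s*.75,interpolation=cv2.INTER_CUBIC); k=s*.75
def draw(P,p,col,close=True):
    q=((proj(w1,pose(P,*p))-[x0,y0]+.5)*k-.5).round().astype(int); cv2.polylines(A,[q],close,col,1)
p=(531.5,-172,-13)
draw([(-35,0,105),(-35,-12,105),(35,-12,105),(35,0,105)],p,(0,0,255))
draw([(-35,12,105),(-35,22,105),(35,22,105),(35,12,105)],p,(0,255,0))
draw([(-90,-120,25),(-90,80,25),(90,80,25),(90,-120,25)],p,(255,0,0))
cv2.imwrite("pics/ov.png",np.hstack([A,cv2.imread("pics/w3.png")[:,:0]]))
E
```

```text
[619.44420438 293.19265846 303.34773503] [-1.68580384e+01 -2.47890991e-02 -6.86222139e+01] [540.95390741 262.59391807 124.91265045] [-1.79921987e+02 -1.10453882e-06 -6.86451673e+01] 3.4167
```

View pics/ov.png

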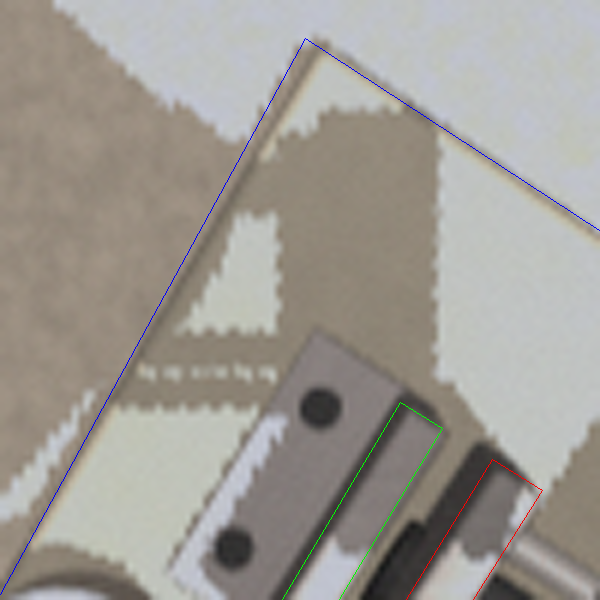

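View pics/w3.png

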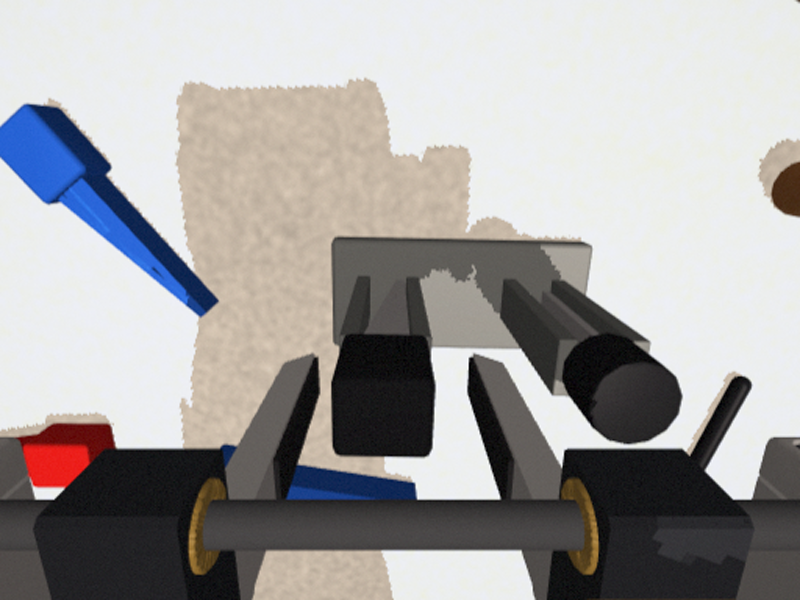

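The overlay agrees with the rail and plate to about 1-2 mm at yaw -13. The w3 view shows the head between the open fingers: top back edge at (384,455), sides at u = 332 and 434. I'll check the centring along the pads.

```bash
python3 - <<'E'
from h import *
w=cam("w3"); P=onz(w,(np.array([384,455])+.5)*.64-.5,164)
R2=np.radians(-68.65); tx=np.array([np.cos(R2),np.sin(R2)]); ty=np.array([tx[1],-tx[0]])
d=P[:2]-[540.95,262.6]; print(P,"along jaw",d@tx,"across",d@ty, ty)
E
```

```text
[529.34795435 261.16068989 164.        ] along jaw -2.8833530078983935 across 11.329843439804662 [-0.93137388 -0.36406415]
```

Emit:
{"name": "move_arm", "arguments": {
  "plan": [
    [1,[0,0,0],0],
    [1,[0,0,0],0],
    [1,[0,0,0],0],
    [1,[0,0,0],0],
    [1,[0,0,0],0],
    [1,[0,0,0],0]
  ],
  "squeeze": 25
}}

```text
time_s: 3.92
tool_pos: [540.1, 264.6, 124.5]
orientation: [-179.9, 0.1, -68.6]
ft_force: [-2.8, 8.1, 4.4]
width: 0.36
```

Emit:
{"name": "move_arm", "arguments": {
  "plan": [
    [1,[-0.1,0.25,0],0],
    [1,[0,0,0],0],
    [1,[0,0,0.5],0],
    [1,[0,0,1.0],0]
  ]
}}

```text
time_s: 4.25
tool_pos: [538.6, 265.4, 137.7]
orientation: [179.9, -0.0, -68.6]
ft_force: [-0.7, -0.2, -2.3]
width: 0.362
```

Emit:
{"name": "move_arm", "arguments": {
  "plan": [
    [1,[0,0,3.0],0],
    [1,[0,0,3.5],0],
    [1,[0,0,3.5],0],
    [1,[0,0,3.5],0],
    [1,[0,0,2.7],0]
  ]
}}

```text
time_s: 4.67
tool_pos: [539.1, 265.5, 304.3]
orientation: [-179.9, 0.0, -68.6]
ft_force: [-0.2, -0.7, -2.2]
width: 0.365
```

Emit:
{"name": "move_arm", "arguments": {
  "plan": [
    [1,[0,-3,0],-0.06],
    [1,[-0.1,-4,0],-0.06],
    [1,[-0.1,-4,0],-0.06],
    [1,[-0.1,-4,0],-0.06],
    [1,[-0.1,-4,0],-0.06],
    [1,[-0.1,-4,0],-0.06],
    [1,[-0.1,-4,0],-0.06],
    [1,[-0.1,-4,0],-0.06],
    [1,[-0.1,-4,0],-0.06],
    [1,[-0.1,-4,0],-0.06]
  ]
}}

```text
time_s: 5.5
tool_pos: [529.6, -126.3, 301.3]
orientation: [-180.0, -0.0, -103.1]
ft_force: [1.0, 0.1, -0.6]
width: 0.36
```

Emit:
{"name": "move_arm", "arguments": {
  "plan": [
    [1,[0,-3,0],0],
    [1,[0,-1,0],0],
    [1,[0,0,0],0],
    [1,[0,0,0],0],
    [1,[0,0,0],0]
  ]
}}

```text
time_s: 5.92
tool_pos: [530.3, -163.1, 300.7]
orientation: [-180.0, 0.0, -102.9]
ft_force: [0.1, -0.6, -1.2]
width: 0.364
```

```bash
python3 w.py w4; python3 - <<'E'
from h import *
from plant import bot
c=bot.camera("scene");f=c["frame"][:,:,::-1]; cv2.imwrite("scene1_raw.png",f)
w=cv2.imread("w4_raw.png")
u=proj(cam("scene"),[530,-166,230])[0].astype(int); print(u)
A=cv2.resize(f[u[1]-30:u[1]+70,u[0]-35:u[0]+30],(390,600),interpolation=cv2.INTER_CUBIC)
B=cv2.resize(w[120:320,190:326],(408,600),interpolation=cv2.INTER_CUBIC)
cv2.imwrite("pics/held.png",np.hstack([A,B]))
E
```

```text
[ 612.85001491 -181.68843843  480.61513362] [-1.67694928e+01 -2.74510594e-02 -1.02851081e+02] [ 530.39398136 -162.93533138  300.75525591] [-1.79987919e+02  9.14311591e-03 -1.02861520e+02] 5.9667
[112 163]
```

View pics/held.png

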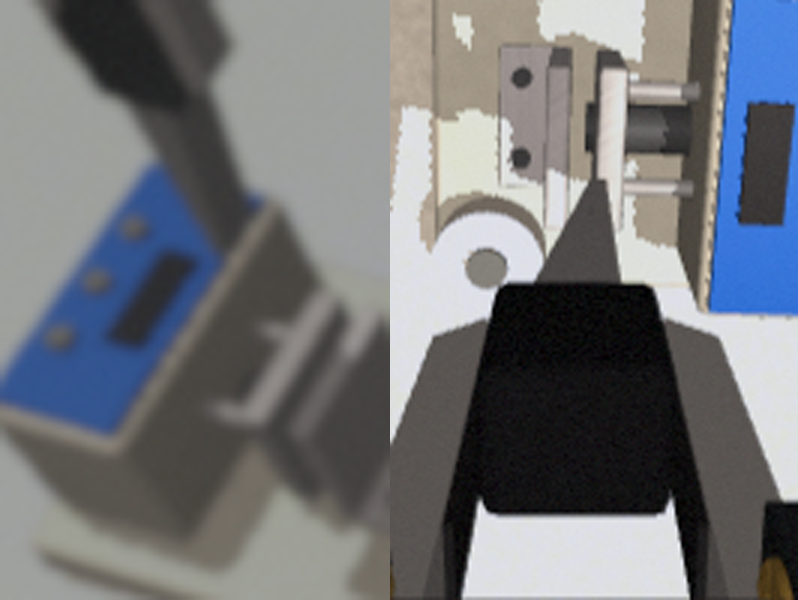

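In the held view (right half, wrist), the blade tip is at (596,180) with its flat, near-vertical edge on the right, the plate side. So the gauge's +y is along the labeller's +y. The rail top is at x 545-571 and the plate top at x 600-627, rows 68-230.

```bash
python3 - <<'E'
from h import *
w=cam("w4"); k=lambda X,Y:[190+(X-390+.5)/3-.5,120+(Y+.5)/3-.5]
L=np.array([k(*p) for p in((600,68),(627,70),(622,230),(601,228),(549,68),(571,68),(565,228),(545,225))])
def mod(p):
    x,y,yaw,g=p
    return proj(w,pose([(35,0,105),(35,-12,105),(-35,-12,105),(-35,0,105),(35,g+10,105),(35,g,105),(-35,g,105),(-35,g+10,105)],x,y,yaw))
r=least_squares(lambda p:(mod(p)-L).ravel(),[531,-171,-12.5,12]);print(r.x,np.round(r.fun.reshape(-1,2),1).tolist())
tip=onz(w,k(596,181),300.75+19-122); print("tip seen",tip)
x,y,yaw,g=r.x; a=np.radians(yaw)
M=np.array([[np.cos(a),np.sin(a)],[-np.sin(a),np.cos(a)]])
print("tip in lab",M@(tip[:2]-[x,y]),"TCP in lab",M@(np.array([530.39,-162.94])-[x,y]),"ylab",M[1])
E
```

```text
[ 531.13861547 -172.98388668  -14.04257213   11.92415364] [[0.1, -0.6], [1.0, -1.0], [0.6, 0.4], [-1.8, 0.9], [-0.8, -0.9], [0.0, -0.8], [1.0, 0.7], [-0.1, 1.6]]
tip seen [ 541.87573873 -172.39188424  197.75      ]
tip in lab [10.27260679  3.17959632] TCP in lab [-3.16332022  9.56208607] ylab [0.24264278 0.9701157 ]
```

Emit:
{"name": "move_arm", "arguments": {
  "plan": [
    [1,[0.27,0.24,0],-0.01],
    [1,[0,0,-2.5],0],
    [1,[0,0,-2.5],0],
    [1,[0,0,-2.5],0],
    [1,[0,0,-1.0],0],
    [1,[0,0,0],0],
    [1,[0,0,0],0],
    [1,[0,0,0],0]
  ]
}}

```text
time_s: 6.68
tool_pos: [533.6, -161.9, 217.2]
orientation: [-179.9, -0.0, -103.5]
ft_force: [0.0, -0.4, -2.1]
width: 0.36
```

```bash
python3 w.py w5; python3 - <<'E'
import cv2
w=cv2.imread("w5_raw.png")
cv2.imwrite("pics/w5c.png",cv2.resize(w[110:250,190:330],(700,700)[:1]+(600,),interpolation=cv2.INTER_CUBIC))
E
```

```text
[ 615.55565782 -181.29266709  397.24811267] [-1.66399520e+01 -5.63743872e-02 -1.03486428e+02] [ 533.57711077 -162.00691858  217.17050354] [-1.79854548e+02 -1.56275510e-02 -1.03530088e+02] 6.7333
```

View pics/w5c.png

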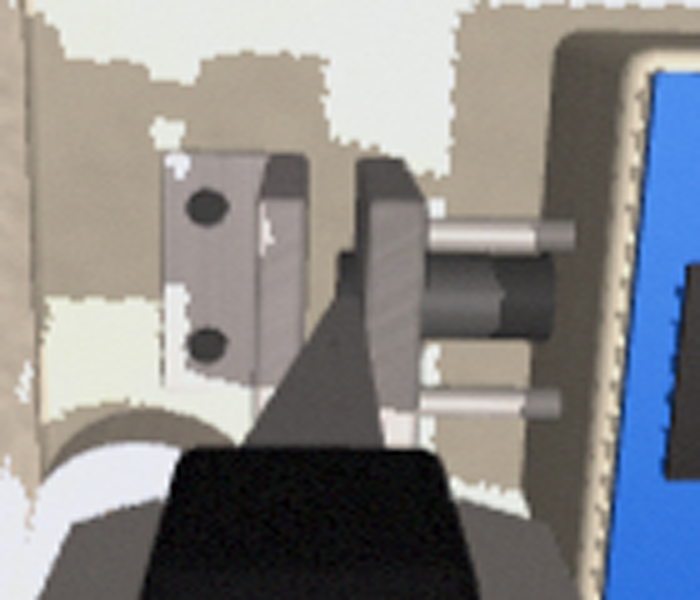

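The w5 crop shows the tip at x 336-362, the rail's gap edge at x≈305 and the plate's at x≈367, at 5.2 px/mm. The tip is about 2.5 mm too close to the plate. I'll shift it towards the rail and then go down into the clear part of the gap.

Emit:
{"name": "move_arm", "arguments": {
  "plan": [
    [1,[0.06,0.25,0],-0.012],
    [1,[0,0,0],0],
    [1,[0,0,-0.8],0],
    [1,[0,0,-0.8],0],
    [1,[0,0,-0.8],0],
    [1,[0,0,-0.6],0],
    [1,[0,0,0],0],
    [1,[0,0,0],0],
    [1,[0,0,0],0]
  ]
}}

```text
time_s: 7.48
tool_pos: [533.5, -159.5, 185.5]
orientation: [180.0, -0.0, -104.2]
ft_force: [-0.1, -1.0, -2.0]
width: 0.362
```

Emit:
{"name": "move_arm", "arguments": {
  "plan": [
    [1,[0,0,-0.3],0],
    [1,[0,0,-0.3],0],
    [1,[0,0,-0.3],0],
    [1,[0,0,-0.3],0],
    [1,[0,0,0],0],
    [1,[0,0,0],0],
    [1,[0,0,0],0]
  ]
}}

```text
time_s: 8.07
tool_pos: [533.7, -160.7, 173.7]
orientation: [-179.9, -0.1, -104.2]
ft_force: [-0.5, -8.6, 0.8]
width: 0.363
```

Emit:
{"name": "move_arm", "arguments": {
  "plan": [
    [1,[0,0,-0.2],0],
    [1,[0,0,-0.2],0],
    [1,[0,0,0],0],
    [1,[0,0,0],0],
    [1,[0,0,0],0]
  ]
}}

```text
time_s: 8.48
tool_pos: [533.8, -161.1, 170.2]
orientation: [-179.9, -0.2, -104.2]
ft_force: [-1.7, -11.1, 3.3]
width: 0.358
```

Side force of -11 N: the slope is leaning on the rail. I'll shift towards the plate to null it.

Emit:
{"name": "move_arm", "arguments": {
  "plan": [
    [1,[-0.03,-0.08,0],0],
    [1,[-0.03,-0.08,0],0],
    [1,[0,0,0],0],
    [1,[0,0,0],0],
    [1,[0,0,0],0]
  ]
}}

```text
time_s: 8.9
tool_pos: [533.1, -161.4, 169.7]
orientation: [-179.9, -0.0, -104.2]
ft_force: [0.2, -5.3, 1.3]
width: 0.36
```

Emit:
{"name": "move_arm", "arguments": {
  "plan": [
    [1,[-0.02,-0.08,0],0],
    [1,[-0.01,-0.05,0],0],
    [1,[0,0,0],0],
    [1,[0,0,0],0],
    [1,[0,0,0],0]
  ]
}}

```text
time_s: 9.32
tool_pos: [532.6, -162.1, 169.2]
orientation: [180.0, 0.0, -104.2]
ft_force: [0.4, 0.4, -2.1]
width: 0.359
```

Emit:
{"name": "move_arm", "arguments": {
  "plan": [
    [1,[-0.01,-0.03,-0.2],0],
    [1,[-0.01,-0.03,-0.2],0],
    [1,[0,0,0],0],
    [1,[0,0,0],0],
    [1,[0,0,0],0]
  ]
}}

```text
time_s: 9.73
tool_pos: [532.4, -162.6, 165.2]
orientation: [180.0, 0.0, -104.2]
ft_force: [1.4, 4.1, -3.2]
width: 0.362
```

Emit:
{"name": "move_arm", "arguments": {
  "plan": [
    [1,[-0.01,-0.03,-0.2],0],
    [1,[-0.01,-0.03,-0.2],0],
    [1,[0,0,0],0],
    [1,[0,0,0],0],
    [1,[0,0,0],0]
  ]
}}

```text
time_s: 10.15
tool_pos: [532.5, -163.1, 161.4]
orientation: [-180.0, 0.1, -104.2]
ft_force: [2.2, 5.2, -1.9]
width: 0.358
```

Emit:
{"name": "move_arm", "arguments": {
  "plan": [
    [1,[0.01,0.07,0],0],
    [1,[0,0,0],0],
    [1,[0,0,0],0],
    [1,[0,0,0],0]
  ]
}}

```text
time_s: 10.48
tool_pos: [532.5, -162.9, 161.4]
orientation: [-180.0, 0.0, -104.2]
ft_force: [3.2, 2.0, -2.9]
width: 0.363
```

Emit:
{"name": "move_arm", "arguments": {
  "plan": [
    [1,[0,0,0],0],
    [1,[0,0,0],0]
  ]
}}

```text
time_s: 10.65
tool_pos: [532.4, -162.9, 161.4]
orientation: [-180.0, 0.0, -104.2]
ft_force: [3.0, 2.8, -2.9]
width: 0.362
```

Emit:
{"name": "move_arm", "arguments": {
  "plan": [
    [1,[0.04,0.03,0],0],
    [1,[0,0,-0.2],0],
    [1,[0,0,0],0],
    [1,[0,0,0],0],
    [1,[0,0,0],0]
  ]
}}

```text
time_s: 11.07
tool_pos: [532.8, -162.9, 159.9]
orientation: [-180.0, -0.0, -104.2]
ft_force: [0.3, -1.4, 4.8]
width: 0.363
```

Emit:
{"name": "move_arm", "arguments": {
  "plan": [
    [1,[0,0,-0.2],0],
    [1,[0,0,0],0],
    [1,[0,0,0],0],
    [1,[0,0,0],0]
  ]
}}

```text
time_s: 11.4
tool_pos: [533.0, -163.2, 158.2]
orientation: [-179.9, -0.1, -104.2]
ft_force: [0.7, -1.7, 6.8]
width: 0.362
```

Downward drag is now about 8 N, side forces are small, and plate compression is about 0.6-0.7 mm. I'll relax the arm slightly and let go.

Emit:
{"name": "move_arm", "arguments": {
  "plan": [
    [1,[0,-0.02,0.05],0],
    [1,[0,0,0],0],
    [1,[0,0,0],0]
  ],
  "squeeze": 8
}}

```text
time_s: 11.65
tool_pos: [532.9, -163.1, 158.2]
orientation: [-180.0, -0.0, -104.2]
ft_force: [0.8, -3.7, 4.3]
width: 0.358
```

Emit:
{"name": "move_arm", "arguments": {
  "plan": [
    [0.6,[0,0,0],0],
    [0.5,[0,0,0],0],
    [0.45,[0,0,0],0],
    [0.45,[0,0,0],0],
    [0.45,[0,0,0],0],
    [0.45,[0,0,0],0]
  ]
}}

```text
time_s: 12.15
tool_pos: [532.7, -162.6, 157.8]
orientation: [180.0, 0.0, -104.2]
ft_force: [0.2, 0.5, -0.2]
width: 0.549
```

Emit:
{"name": "move_arm", "arguments": {
  "plan": [
    [0.45,[0,0,1.0],0],
    [0.45,[0,0,2.0],0],
    [0.45,[0,0,3.0],0],
    [0.45,[0,0,3.5],0],
    [0.45,[0,0,3.5],0],
    [0.45,[-1,0,2],0],
    [0.45,[0,0,0],0],
    [0.45,[0,0,0],0]
  ]
}}

```text
time_s: 12.82
tool_pos: [522.7, -162.8, 309.4]
orientation: [-179.9, -0.0, -104.2]
ft_force: [0.1, -0.1, -1.1]
width: 0.549
```

```bash
python3 w.py w6; python3 - <<'E'
import cv2,numpy as np
from plant import bot
w=cv2.imread("w6_raw.png"); f=bot.camera("scene")["frame"][:,:,::-1]
A=cv2.resize(w[100:300,170:345],(400,457)); B=cv2.resize(f[130:244,70:170],(400,457),interpolation=cv2.INTER_CUBIC)
cv2.imwrite("pics/fin.png",np.hstack([A,B]))
E
```

```text
[ 604.40080524 -183.15164825  489.44194776] [-1.66346257e+01 -5.63244540e-02 -1.04192017e+02] [ 522.57440696 -162.68409773  307.86850025] [ 1.79995289e+02  1.94024585e-03 -1.04227260e+02] 12.8667
```

View pics/fin.png

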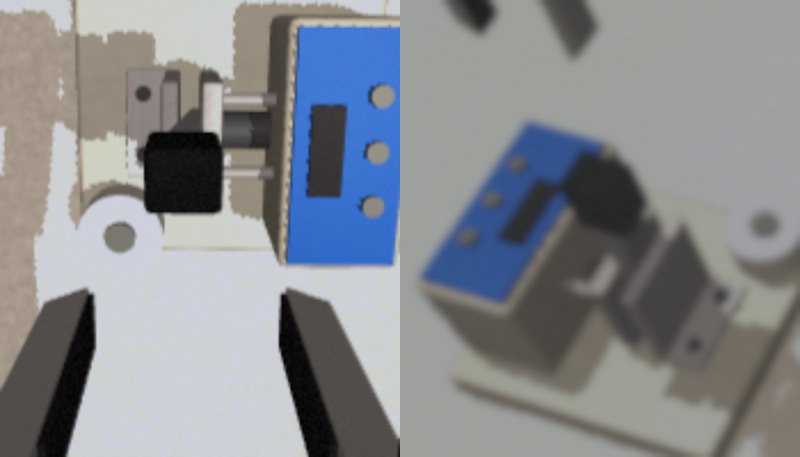

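The picture shows the gauge standing in the gap, head at (183,172) on the left, with the fingers clear. I'll hand in.

```bash
python3 -c "
from plant import bot
print(bot.sign_off()); print(bot.read_state()['time_s'])"
```

```text
the job is handed in; nothing more can be done
None
the job is handed in; nothing more can be done
```

The taper gauge is standing upright in the labeller's gap, let go, and the job is handed in at about 13 s of the 67 s allowed; no verdict was reported.

- **Placement:** I lifted it from the rack and lowered it thin end down with the flat face on the plate side. It sits with its bottom about 50 mm below the plate's top edge, from the last arm height, and roughly in the middle along the gap.
- **Push:** the last reading before letting go was about 7 N of arm push, or roughly 8 N with the gauge's own weight.
- **Plate force:** not measured directly. From the arm's travel I estimate 5 to 7 N. The way the push rose with depth points to nearer 10 N. Both are inside the 4 to 12 N window.
- **Side force on the way in:** the blade leaned on the rail and the wrist read 11 N sideways. I eased it off by shifting towards the plate before going deeper.
- **Last checks:** the final pictures show the gauge upright with the fingers clear. I did not push on it again after letting go, and I did not re-measure the plain blade, marker pen or vial. No unexpected contact force appeared near them.

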